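# Slide the jar along the upstand into its bay and shut the door

### The arm

A 7-joint arm with a two-finger parallel gripper is mounted at the origin on the work surface. World frame = base frame: x ahead of the robot, y to its left, z up, the work surface at z = 0. Lengths are in m, angles in rad, forces in N, time in s.
With the tool pointing down it reaches from about 0.4 to 0.9 m from the base axis. Payload 5.6 kg.
Tool frame: the origin (TCP) lies at the very end of the fingers, on their centre line; the grasp point (between the pads) lies robot.hold_point_z behind it (robot.hold_point_z is the distance from the TCP to the grasp point, in m); z points along the fingers, y is the line along which they close (so a half turn about z gives the same grasp; the last joint's range is limited). The gripper opens to 92 mm and grips with 3 to 60 N. Pads are 20 mm wide; open, the fingers measure 128 mm over their backs; the gripper's body (75 mm by 189 mm) begins 69 mm behind the grasp point.
Start: joints at [1.219, 0.468, -0.012, 1.603, 0.006, 1.071, -0.056], TCP at [0.198, -0.619, 0.215] pointing down, gripper open.
Joint ranges: [-2.53, 2.53], [-0.31, 2.02], [-1.57, 1.55], [0.28, 2.44], [-1.29, 4.43], [0.15, 1.84], [-2.92, 2.92]. Speed limits (rad/s): [2.57, 2.57, 3.14, 3.14, 3.14, 3.14, 3.14].

### API

Orientations are given as [roll, pitch, yaw] about the fixed x, y, z axes, in that order (R = Rz(yaw) Ry(pitch) Rx(roll)).
In Python, from station import sensors, optics, robot gives the robot as it stands.
- The arm moves only by the tool carry_out, never from a script. Its argument "plan" is a list of rows, each a list of 7 numbers: the turn, a rotation vector about the tool's x, y, z in rad, then the shift along the tool's x, y, z in m, then the opening, from 0 (shut) to 1 (fully open). In form: [[wx, wy, wz, x, y, z, grip], ...]. A call has 1 to 20 rows; each row shifts and turns the commanded pose from where the row before left it, along the tool's axes as they then stand; what a row does not reach is not made up. A row lasts 1/8 s, in which the tool goes at most 62.5 mm and 10.7 degrees, less where a joint would pass 70% of its speed; a pose out of reach is approached as far as the arm can. A call is refused whole if a number of a shift passes 0.0625 or a number of a turn 0.188, either way. A call with a gripper value outside its range is refused whole. The fingers move at their own pace and stop on an object; "newtons" is the grip in N (left out, the last holds). Time passes only in rows, so rows that do not move let the fingers close. It gives the time, the measured TCP pose, the force, the opening and the grip force at its end, in the units of the state.
- sensors.sense(): the state, without advancing time (a new reading comes with each control period).
- optics.snapshot(name): name is "scene" or "top" or "wrist"; returns a dict with "img" (384x512x3 uint8, red, green, blue), "depth" (384x512 float32, m along the optical axis (not along the pixel's ray), 0 where there is no reading), "vertical_fov" (degrees; the focal length in pixels is half the picture's height over the tangent of half this angle, whatever the lens; pixels are square), "cx", "cy" (the principal point, pixels), "pose" (4x4, takes a point from camera to world coordinates). Camera axes: x right, y up, looking along -z (the intrinsics and any distortion apply to the point x, -y, -z); pixel columns grow to the right and rows downward; lengths in m; the calibration is good to about 2 mm. A picture is of the moment at which its call begins.
- robot.hand_in(): hands the job in; it is judged then, once.
The state is a dict: "clock": time; "joints": joint angles; "joint_vel": joint speeds; "effort": joint torques, N m; "tool_pos": TCP position; "orientation": TCP orientation; "contact_force": force on the tool from outside, world axes, zero at the start; "torque": the same for the moment, N m; "finger_gap": finger opening in m; "grasp_force": force on a finger pad.
Only numpy, scipy, OpenCV 4.12 (cv2) and the standard library are available. Lean on these libraries where they do the work, as an engineer would, in place of code of your own. Each camera call takes 0.05 s, during which the arm holds its last target. There are 200 camera calls.

### The job

Put the squat glass jar away in the end bay of the drawer unit. First slide the bay's door fully open, then pick the cork block out of the jar's way and set it down flat on top of the drawer unit; then, without lifting or tipping the jar, push it up against the shelf's rear upstand and along it, staying against the upstand all the way, until it is wholly inside the bay, and finally slide the door fully shut. Leave the scraper and the brush on the shelf where they are.

Things in the scene. Friction and masses are not known exactly. Their poses are not given: they have to be found in the camera images.
- unit: White plastic drawer unit fixed on the shelf, 250 mm long, 110 deep, 72 high. Origin: on the shelf's top surface (z=0), in the plane of the shelf's upstand face (x=0), in the plane of the bay's mouth (y=0). x points away from the robot, square to the upstand; y runs along the upstand into the bay; z up. The bay is at y 0 to 108 mm; a closed block with drawer fronts fills y 114 to 250.
- shelf: Narrow level steel shelf, fixed, axes parallel to the unit's, 840 mm long (y, +-420 mm), standing on the table. Origin on the table under its middle. Its top is 40 mm above the table, its front edge at x=-115 mm, the face of its rear upstand (the wall) at x=+115 mm; the upstand runs its whole length and rises 57 mm above the shelf top.
- bay_mid (a point): Middle of the bay's floor (unit's x=-52, y=54 mm, z=0; axes parallel to the unit's). Clear space 104 mm wide (x) by 108 mm deep (y); the bare shelf is its floor, the upstand its rear wall, a 6 mm panel its robot side; open at the mouth (unit's y=0), closed at the far end. A roof, underside 66 mm above the shelf top, covers it from 32 mm beyond the mouth.
- top_mid (a point): Middle of the unit's flat top over the drawer block, 72 mm above the shelf top (unit's x=-55, y=182 mm; axes parallel to the unit's). The top runs level from x=-110 to -2 mm and from y=32 to 250 mm in the unit's frame.
- door (a joint): Sliding door across the bay's mouth: a grey panel 106 mm wide, 8 mm thick (y from -10 to -2 mm in the unit's frame), top edge at z=68 mm. Value in m: 0 = fully shut, 0.11 = fully open; it grows as the door slides towards the robot, along the unit's -x. It stays where left; sliding it takes about 2 N.
- door_grip (a point): Point in the door's upright grip tab, which stands on the door's top edge, half-way along the panel, and moves with it: tab 20 mm (x) by 10 mm (y), from z=68 to z=108 mm above the shelf top; this point lies on its middle at z=92 mm. In the unit's frame it is at x=-55 mm minus the door's value, y=-6 mm. Axes parallel to the unit's.
- jar_mid (a point): Centre of the squat closed glass jar standing upright on the shelf: 90 mm diameter, 58 mm tall with its aluminium twist cap (cap 86 mm across, top 14 mm), about 0.4 kg, slides easily on the smooth steel; too wide for most grippers. Point is on its axis, 29 mm above its foot. It starts 15 to 50 mm off the upstand, on the unit's -y side of the bay's mouth.
- block_mid (a point): Centre (22.5 mm above its underside) of the cork block, 60 mm (its x) by 40 mm (its y) by 45 mm tall, 30 g, standing on the shelf between the jar and the bay's mouth.
- scraper: Bystander: flat yellow plastic scraper, 105 x 42 x 12 mm, lying on the front strip of the shelf, length along its y; origin at its underside.
- brush: Bystander: round horsehair brush with upright wooden knob, 48 mm diameter, 88 mm tall, standing on the shelf beyond the jar; origin under its centre.
Mind the look-alikes: they are no part of the job. What is shaped like the part that bears block_mid but purple is not meant. What is shaped like the part that bears jar_mid but green is not meant.

How it is judged:
On the way, in this order (a step that is already met when the one before it is completed fails the run):
1. the door is slid open (value of joint door above 0.1 m), for 0.1 s.
2. the cork block stands on top of the unit, let go (x of block_mid in the frame of unit between -0.1 and -0.01 m and y of block_mid in the frame of unit between 0.042 and 0.245 m and z of block_mid in the frame of unit between 0.086 and 0.103 m and contact force between the fingers and block below 0.3 N), for 0.2 s.
3. the jar slides along the upstand, within 12 mm of it, on the last 14 cm before the bay (x of jar_mid in the frame of unit between -0.057 and -0.035 m and y of jar_mid in the frame of unit between -0.14 and 0 m), for 0.2 s.
4. the jar is wholly inside the bay while the door is open (x of jar_mid in the frame of unit between -0.063 and -0.035 m and y of jar_mid in the frame of unit between 0.044 and 0.07 m and z of jar_mid in the frame of unit between 0.02 and 0.036 m and value of joint door above 0.08 m), for 0.1 s.
At the end, for the whole second after the job is handed in: the door is shut to within 6 mm, the jar stands upright wholly inside the bay, and the cork block lies flat on top of the unit, released; all at rest (all of step 2 and value of joint door below 0.006 m and x of jar_mid in the frame of unit between -0.063 and -0.035 m and y of jar_mid in the frame of unit between 0.044 and 0.07 m and z of jar_mid in the frame of unit between 0.02 and 0.036 m and x of door_grip in the frame of unit between -0.0615 and -0.05 m and angle between each of jar_mid, block_mid's own z axis and vertical below 0.1 rad and linear speed of each of jar, block below 0.02 m/s); the robot touches nothing.
It fails at once if the jar is lifted more than 15 mm or tipped over 0.35 rad (z of jar_mid in the frame of unit above 0.044 m or angle between jar_mid's own z axis and vertical above 0.35 rad).
It fails at once if the jar strays more than 22 mm from the upstand on the last 14 cm before the bay (y of jar_mid in the frame of unit between -0.14 and 0 m and x of jar_mid in the frame of unit below -0.067 m).
It fails at once if the scraper or the brush is moved more than 3 cm (distance of any of scraper, brush from where it was at the start of the episode above 0.03 m).
It also fails if it takes over 72 s, if anything falls off the work surface, if the arm or the gripper's body presses on something with over 40 N, if the wrist force passes 120 N, or if a joint passes its speed limit or range.

## Working session

There is one attempt and no reset: what is moved stays moved. The work goes in short steps, Python scripts to look and compute and a tool call to move; the robot and the scene stay as the last step left them, time stands still between calls to the robot, and variables do not carry over. Pictures are saved under pics/ and viewed, at most 10 in all, crops included, and the job is handed in when it is done.

Besides the shell and the picture viewer there is one more tool, called as name([rows], argument=value, ...), one row to a line, values as JSON. carry_out: Moves the arm, as the interface text tells. Its arguments: {"type":"object","properties":{"plan":{"type":"array","items":{"type":"array","items":{"type":"number"}}},"newtons":{"type":"number"}},"required":["plan"]}

```bash
ls; mkdir -p pics
python3 - <<'E'
from station import sensors, optics, robot
import cv2,numpy as np
print(sensors.sense(), robot.hold_point_z)
for n in ("scene","top"):
    s=optics.snapshot(n); cv2.imwrite(f"pics/{n}0.png",s["img"][:,:,::-1]); np.savez(f"{n}0.npz",**s)
    print(n,{k:v for k,v in s.items() if k not in("img","depth")}, (s["depth"]>0).mean())
a=[cv2.imread(f"pics/{n}0.png") for n in ("scene","top")]
E
```

```text
pics
{'clock': 0.0, 'joints': array([ 1.21897005,  0.46837067, -0.01159371,  1.60365686,  0.00597116,
        1.07137649, -0.05630259]), 'joint_vel': array([ 0.00079697,  0.0005847 , -0.00131971,  0.00109566,  0.00129401,
        0.00050852,  0.00026026]), 'effort': array([ 1.34141310e-04, -5.20568454e+01, -1.26022438e-02, -2.43742454e+01,
       -5.67626464e-02,  1.73938286e-02,  1.72498244e-04]), 'tool_pos': array([ 0.19731466, -0.61870076,  0.2136308 ]), 'orientation': array([-3.13981885e+00,  1.03043589e-04,  3.08738013e-01]), 'contact_force': array([ 0.54967353, -0.49919931,  0.13081207]), 'torque': array([ 0.03440026, -0.01367669,  0.00395644]), 'grasp_force': 0.0, 'finger_gap': 0.09203518551020799} 0.0187
scene {'vertical_fov': 42.38450786929598, 'cx': 259.4998514570229, 'cy': 186.1164106063095, 'pose': array([[-0.18865557, -0.77281254,  0.60594542,  1.45489593],
       [ 0.98187993, -0.15969162,  0.10203135,  0.09017185],
       [ 0.0179133 ,  0.61421442,  0.78893584,  1.36753914],
       [ 0.        ,  0.        ,  0.        ,  1.        ]])} 0.9959208170572916
top {'vertical_fov': 51.55174946081687, 'cx': 261.83435991165715, 'cy': 193.30464889378845, 'pose': array([[ 0.0257466 ,  0.98372043, -0.17785169,  0.32052976],
       [-0.99930476,  0.03012561,  0.02196483, -0.04288215],
       [ 0.02696514,  0.17716252,  0.98381214,  1.18404155],
       [ 0.        ,  0.        ,  0.        ,  1.        ]])} 0.99609375
```

View pics/scene0.png

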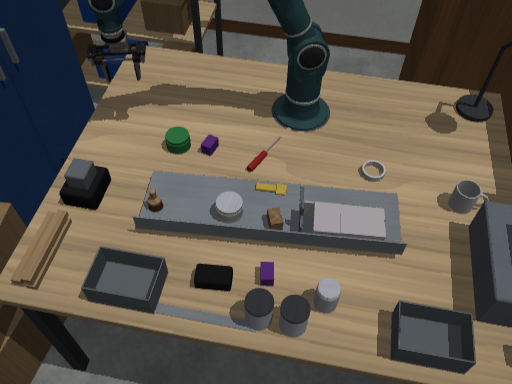

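View pics/top0.png

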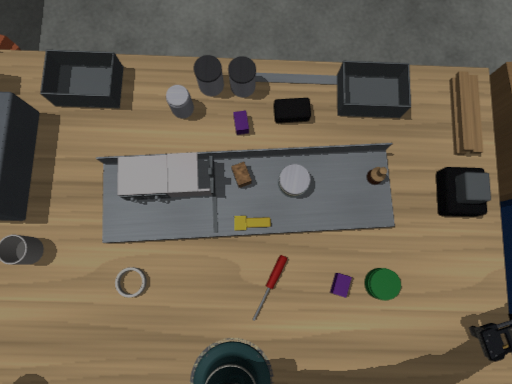

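The scene view shows the jar at (229,205), the cork block at (275,217), the unit from (303,190) to (400,245), the brush at (155,200) and the scraper at (270,188).

In the top view the jar is at (294,180), the cork block at (243,174), the door and its rail at column 213, and the unit at (118–210, 155–198).

What could be mistaken:
- **Cork block:** the purple blocks at top (241,122) and (342,285). I choose the brown one at (243,174).
- **Jar:** the green jar at (383,284), and possibly the white can at (179,100). I choose the silver-capped one at (294,180), standing on the shelf.

```bash
cat > h.py <<'E'
import numpy as np, cv2
from station import sensors, optics, robot
def cloud(s):
    f=192/np.tan(np.radians(float(s["vertical_fov"]))/2); d=s["depth"]; v,u=np.mgrid[:384,:512]
    p=np.stack([(u-s["cx"])/f*d,-(v-s["cy"])/f*d,-d],-1); T=s["pose"]
    P=p@T[:3,:3].T+T[:3,3]; P[d==0]=np.nan; return P
def ray(s,u,v,z):
    f=192/np.tan(np.radians(float(s["vertical_fov"]))/2);T=s["pose"]
    r=T[:3,:3]@np.array([(u-s["cx"])/f,-(v-s["cy"])/f,-1]); return T[:3,3]+r*(z-T[2,3])/r[2]
E
python3 - <<'E'
from h import *
for n in ("top","scene"):
    s=np.load(f"{n}0.npz"); P=cloud(s); hsv=cv2.cvtColor(s["img"],cv2.COLOR_RGB2HSV); X,Y,Z=P[...,0],P[...,1],P[...,2]
    reg=np.zeros(Z.shape,bool)
    if n=="top": reg[140:245,95:400]=1
    else: reg[170:250,135:405]=1
    print(n,"table z",np.nanmedian(Z[:,:][~reg&(Z<.02)]))
    def rep(nm,m):
        q=P[m]; c=q[:,:2].astype(np.float32); r=cv2.minAreaRect(c)
        print(nm,len(q),"z",np.round(np.median(q[:,2]),4),"rect c",np.round(r[0],4),"size",np.round(r[1],4),"ang",round(r[2],2))
    rep("shelf",reg&(abs(Z-.04)<.006)); 
    rep("upst",reg&(abs(Z-.097)<.005)&(X>0.45 if n=="top" else X>-9))
    rep("unittop",reg&(abs(Z-.112)<.005))
    rep("jarcap",reg&(abs(Z-.098)<.005)&((abs(np.mgrid[:384,:512][1]-294)<22)&(abs(np.mgrid[:384,:512][0]-180)<14) if n=="top" else (abs(np.mgrid[:384,:512][1]-229)<18)&(abs(np.mgrid[:384,:512][0]-203)<14)))
    br=(hsv[...,0]>5)&(hsv[...,0]<18)&(hsv[...,1]>90)&reg
    u0=243 if n=="top" else 275; U=np.mgrid[:384,:512][1]
    rep("block",br&(abs(U-u0)<15)&(abs(Z-.085)<.006))
    rep("tab",reg&(Z>.135)&(Z<.16))
    rep("scraper",reg&(hsv[...,0]>20)&(hsv[...,0]<32)&(hsv[...,1]>120))
im=np.load("top0.npz")["img"][140:245,170:330,::-1]; cv2.imwrite("pics/crop1.png",cv2.resize(im,None,fx=5,fy=5,interpolation=2))
E
```

```text
top table z 0.00030157412515863236
shelf 17045 z 0.0412 rect c [ 0.5228 -0.0269] size [0.2319 0.842 ] ang 4.83
upst 1308 z 0.0983 rect c [ 0.5748 -0.0219] size [0.1359 0.8385] ang 4.91
unittop 3178 z 0.113 rect c [ 0.5802 -0.0319] size [0.1144 0.7296] ang 4.72
jarcap 661 z 0.099 rect c [ 0.5576 -0.1563] size [0.0762 0.0846] ang 0.28
block 277 z 0.0862 rect c [ 0.5753 -0.0065] size [0.0594 0.0387] ang 20.96
tab 32 z 0.1493 rect c [0.5648 0.0751] size [0.0198 0.0085] ang 3.15
scraper 380 z 0.0513 rect c [ 0.4409 -0.0428] size [0.0381 0.1033] ang 2.98
scene table z -0.0026525025720127715
shelf 8031 z 0.0398 rect c [ 0.5241 -0.0282] size [0.242  0.8424] ang 4.9
upst 1081 z 0.0967 rect c [ 0.5775 -0.0226] size [0.1387 0.8237] ang 4.58
unittop 2057 z 0.1117 rect c [ 0.5859 -0.0372] size [0.116 0.739] ang 5.54
jarcap 439 z 0.0979 rect c [ 0.5618 -0.1567] size [0.0868 0.0826] ang 11.87
block 192 z 0.0843 rect c [ 0.5776 -0.0067] size [0.0631 0.0393] ang 22.35
tab 26 z 0.1468 rect c [0.5645 0.0742] size [0.0264 0.0091] ang 5.12
scraper 242 z 0.0497 rect c [ 0.4359 -0.0422] size [0.1019 0.0497] ang 89.9
```

View pics/crop1.png

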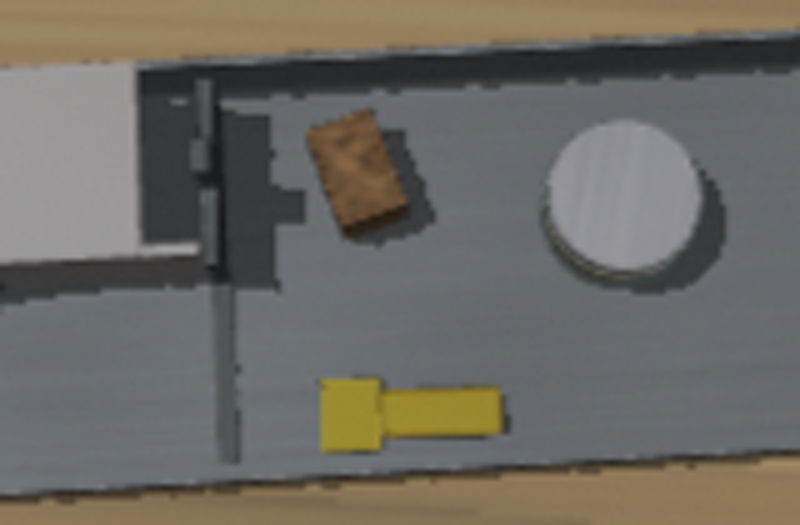

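The crop confirms the brown cork block at crop (357,172), between the jar cap at (625,195) and the door at column ~208. The door's grip tab is at (200,155), the rail runs down to (228,460), and the scraper is at (410,415). Next I'll refine the unit frame.

```bash
cat >> h.py <<'E'
YAW=np.radians(4.85)
E
python3 - <<'E'
from h import *
s=np.load("top0.npz"); P=cloud(s); X,Y,Z=P[...,0],P[...,1],P[...,2]; g=s["img"].astype(int).min(2)
V,U=np.mgrid[:384,:512]; reg=(V>140)&(V<245)&(U>95)&(U<400)
face=reg&(Z>.055)&(Z<.09)&(X>.58)&(V<175)
# fit face line x=a+b*y, robust
q=P[face&((U>260)|(U<200))&(X>.60)]; 
l=cv2.fitLine(q[:,:2].astype(np.float32),cv2.DIST_HUBER,0,.01,.01).ravel(); print("face",len(q),l,"yaw",np.degrees(np.arctan2(-l[0],l[1])))
sh=reg&(abs(Z-.041)<.004)
# shelf front edge per column
pts=[]
for u in range(110,390,4):
    v=np.where(sh[:,u])[0]
    if len(v): pts.append(P[v.max(),u,:2])
l2=cv2.fitLine(np.float32(pts),cv2.DIST_HUBER,0,.01,.01).ravel(); print("front",l2,"yaw",np.degrees(np.arctan2(-l2[0],l2[1])))
yaw=np.arctan(-l2[0]/l2[1]); R=np.array([[np.cos(yaw),np.sin(yaw)],[-np.sin(yaw),np.cos(yaw)]])
print("face x",(R@l[2:])[0],"front x",(R@l2[2:])[0])
m=reg&(abs(Z-.113)<.004)&(U<215)&(V>150); q=P[m][:,:2]@R.T; print("unit top",np.percentile(q,[.5,5,50,95,99.5],axis=0).round(4).tolist())
for n in("top","scene"):
  s=np.load(n+"0.npz");P=cloud(s);q=P[(P[...,2]>.135)&(P[...,2]<.16)&(abs(P[...,0]-.56)<.05)&(abs(P[...,1]-.075)<.04)][:,:2]@R.T; print("tab",q.min(0),q.max(0))
q=P[(abs(P[...,2]-.041)<.004)&(P[...,0]>.35)&(P[...,0]<.7)&(abs(P[...,1])<.5)][:,:2]@R.T;print("shelf y",np.percentile(q[:,1],[.05,99.95]))
for c in((.5764,-.0066),(.5597,-.1565),(.44,-.0425)): print(R@c)
E
```

```text
face 504 [ 0.08364259 -0.99649584  0.6444582  -0.10859221] yaw -175.20203
front [ 0.08470977 -0.99640566  0.4066759  -0.01005664] yaw -175.14066
face x 0.6329429 front x 0.40436226
unit top [[0.5207, 0.0261], [0.5264, 0.0714], [0.5749, 0.1718], [0.6258, 0.2721], [0.6315, 0.2827]]
tab [0.55933585 0.02254715] [0.57901757 0.03114713]
tab [0.55557697 0.02154273] [0.58202988 0.03069122]
shelf y [-0.49148373  0.34737641]
[ 0.57376914 -0.05540299]
[ 0.54443117 -0.20334954]
[ 0.43481833 -0.07961954]
```

```bash
cat >> h.py <<'E'
YAW=0.0843; OX,OY=.633,.0328
c_,s_=np.cos(YAW),np.sin(YAW)
def unit(p):  # world -> unit frame
    return np.array([c_*p[0]+s_*p[1]-OX, -s_*p[0]+c_*p[1]-OY, p[2]-.040])
def where():
    d=sensors.sense(); o=d["orientation"]; print("t",round(d["clock"],2),"unit",unit(d["tool_pos"]).round(4),"yaw-unit",round(o[2]-YAW,4),"rp",o[:2].round(3),"F",d["contact_force"].round(1),"gap",round(d["finger_gap"],4),"g",round(d["grasp_force"],1)); return d
E
echo
```

carry_out([
  [0,0,-0.168,0,0,0,1],
  [0,0,-0.168,0,0,0,1],
  [0,0,-0.168,0,0,0,1],
  [0,0,-0.168,0,0,0,1],
  [0,0,-0.168,0,0,0,1],
  [0,0,-0.168,0,0,0,1],
  [0,0,-0.168,0,0,0,0.8],
  [0,0,-0.168,0,0,0,0.6],
], newtons=15)

```text
clock: 1.1
tool_pos: [0.1973, -0.6189, 0.214]
orientation: [-3.141, -0.001, 1.658]
contact_force: [-0.7, 0.6, -0.3]
finger_gap: 0.0737
grasp_force: 0.0
```

carry_out([
  [0,0,0,0.047,0.03,0,0.6],
  [0,0,0,0.047,0.03,0,0.6],
  [0,0,0,0.047,0.03,0,0.6],
  [0,0,0,0.047,0.03,0,0.6],
  [0,0,0,0.047,0.03,0,0.6],
  [0,0,0,0.047,0.03,0,0.6],
  [0,0,0,0.047,0.03,0,0.6],
  [0,0,0,0.047,0.03,0,0.6],
  [0,0,0,0.047,0.03,0,0.6],
  [0,0,0,0.047,0.03,0,0.6],
  [0,0,0,0.047,0.03,0,0.6],
  [0,0,0,0.047,0.03,0,0.6],
  [0,0,0,0.047,0.03,0,0.6],
  [0,0,0,0,0,0,0.6],
  [0,0,0,0,0,0,0.6],
])

```text
clock: 2.98
tool_pos: [0.5356, 0.0211, 0.214]
orientation: [-3.14, 0.0, 1.653]
contact_force: [0.2, -0.5, 0.3]
finger_gap: 0.055
grasp_force: 0.0
```

Run:
```python
from h import *
where()
s=optics.snapshot("wrist"); P=cloud(s); cv2.imwrite("pics/w1.png",s["img"][:,:,::-1])
o=c_,s_
R=np.array([[c_,s_],[-s_,c_]])
Q=np.dstack([P[...,:2]@R.T-[OX,OY],P[...,2]-.04])
m=(Q[...,2]>.095)&(Q[...,2]<.113)&(abs(Q[...,0]+.06)<.06)&(abs(Q[...,1]+.006)<.03)
if m.sum(): print("tab",m.sum(),Q[m].min(0),Q[m].max(0),np.median(Q[m],0))
m=(abs(Q[...,2]-.058)<.006)&(abs(Q[...,1]+.23)<.08)&(Q[...,0]<-.02)
if m.sum(): print("jar",m.sum(),np.percentile(Q[m],[1,99],axis=0))
m=(abs(Q[...,2]-.045)<.005)&(abs(Q[...,1]+.088)<.05)&(abs(Q[...,0]+.06)<.05)
if m.sum()>5: print("block",m.sum(),cv2.minAreaRect(Q[m][:,:2].astype(np.float32)))
```

```text
t 2.98 unit [-0.0975 -0.0569  0.174 ] yaw-unit 1.5686 rp [-3.14  0.  ] F [ 0.2 -0.5  0.3] gap 0.055 g 0.0
tab 296 [-0.07355994 -0.01094691  0.09529881] [-0.05349975 -0.00108916  0.11018816] [-0.06406532 -0.00525676  0.10795199]
jar 1316 [[-0.12532671 -0.27799455  0.05283367]
 [-0.04703871 -0.19467452  0.05965433]]
block 1604 ((-0.059716932475566864, -0.08760063350200653), (0.0599684901535511, 0.03999921679496765), 17.97168731689453)
```

View pics/w1.png

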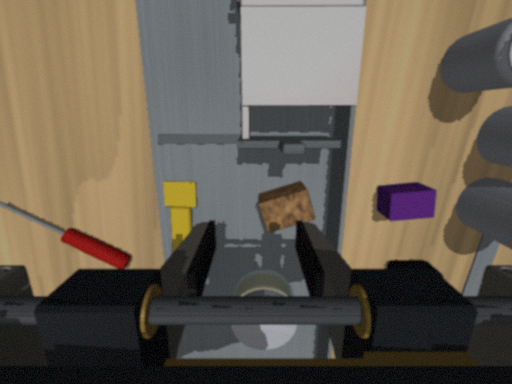

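The wrist view shows the tab at (291,147), the cork block at (287,207), the scraper at (180,205) and the jar under the fingers at (263,300). The purple block is off the shelf at (405,200). The tab measures unit (-64,-6) mm, so the door starts about 9 mm open. Next I grip the tab and slide it.

carry_out([
  [0,0,0,0.025,0.017,0,0.6],
  [0,0,0,0.026,0.017,0,0.6],
  [0,0,0,0,0,0,0.6],
  [0,0,0,0,0,0.033,0.6],
  [0,0,0,0,0,0.033,0.6],
  [0,0,0,0,0,0.032,0.6],
  [0,0,0,0,0,0,0.6],
  [0,0,0,0,0,0,0],
  [0,0,0,0,0,0,0],
  [0,0,0,0,0,0,0],
  [0,0,0,0,0,0,0],
  [0,0,0,0,0,0,0],
])

```text
clock: 4.53
tool_pos: [0.5661, 0.0752, 0.1172]
orientation: [3.141, 0.0, 1.653]
contact_force: [-1.6, -1.0, 4.4]
finger_gap: 0.0199
grasp_force: 15.0
```

```bash
python3 -c "
from h import *
where()"
```

```text
t 4.53 unit [-0.0626 -0.0055  0.0772] yaw-unit 1.5686 rp [3.141 0.   ] F [-1.6 -1.   4.4] gap 0.0199 g 15.0
```

carry_out([
  [0,0,0,0,-0.015,0,0],
  [0,0,0,0,-0.018,0,0],
  [0,0,0,0,-0.018,0,0],
  [0,0,0,0,-0.018,0,0],
  [0,0,0,0,-0.018,0,0],
  [0,0,0,0,-0.014,0,0],
  [0,0,0,0,-0.003,0,0],
  [0,0,0,0,0,0,0],
  [0,0,0,0,0,0,0],
])

```text
clock: 5.65
tool_pos: [0.4636, 0.0666, 0.1171]
orientation: [3.138, -0.0, 1.652]
contact_force: [4.8, -1.2, 2.6]
finger_gap: 0.0202
grasp_force: 15.0
```

```bash
python3 -c "
from h import *
where()"
```

```text
t 5.65 unit [-0.1654 -0.0055  0.0771] yaw-unit 1.5682 rp [ 3.138 -0.   ] F [ 4.8 -1.2  2.6] gap 0.0202 g 15.0
```

carry_out([
  [0,0,0,0,0,0,0.76],
  [0,0,0,0,0,0,0.76],
  [0,0,0,0,0,0,0.76],
  [0,0,0,0,0,-0.04,0.76],
  [0,0,0,0,0,-0.04,0.76],
  [0,0,0,-0.041,0.053,0,0.76],
  [0,0,0,-0.041,0.053,0,0.76],
  [0,0,0.179,0,0,0,0.76],
  [0,0,0.179,0,0,0,0.76],
  [0,0,0.179,0,0,0,0.76],
  [0,0,0.179,0,0,0,0.76],
  [0,0,0.179,0,0,0,0.76],
  [0,0,0.179,0,0,0,0.76],
  [0,0,0.179,0,0,0,0.76],
  [0,0,0,0,0,0,0.76],
  [0,0,0,0,0,0,0.76],
])

```text
clock: 7.65
tool_pos: [0.5668, -0.0012, 0.1964]
orientation: [-3.141, 0.0, 0.403]
contact_force: [-0.6, -0.0, 0.2]
finger_gap: 0.0696
grasp_force: 0.0
```

```bash
cat > look.py <<'E'
from h import *
import sys
R=np.array([[c_,s_],[-s_,c_]])
def Q(n):
    s=optics.snapshot(n); P=cloud(s); return s,np.dstack([P[...,:2]@R.T-[OX,OY],P[...,2]-.04])
def rep(n):
    s,q=Q(n); x,y,z=q[...,0],q[...,1],q[...,2]; h=cv2.cvtColor(s["img"],cv2.COLOR_RGB2HSV)
    br=(h[...,0]>5)&(h[...,0]<18)&(h[...,1]>90)
    def r(t,m):
        if m.sum()>15: a=cv2.minAreaRect(q[m][:,:2].astype(np.float32)); print(n,t,m.sum(),np.round(a[0],4),np.round(a[1],4),round(a[2],1),"z",np.median(z[m]).round(4))
    r("tab",(z>.098)&(z<.112)&(abs(y+.006)<.02)&(x<-.02)&(x>-.2)&~br)
    r("blk",br&((abs(z-.045)<.006)|(abs(z-.117)<.006))&(x>-.12)&(x<.01)&(y>-.15))
    r("jar",(abs(z-.058)<.005)&(x<-.006)&(x>-.14)&(y<.02)&(y>-.3)&~br&(h[...,1]<60)&(h[...,2]>90))
    return s
where()
for n in sys.argv[1:]: rep(n)
E
python3 look.py top scene wrist
```

```text
t 7.65 unit [-0.0683 -0.0818  0.1564] yaw-unit 0.3187 rp [-3.141  0.   ] F [-0.6 -0.   0.2] gap 0.0696 g 0.0
top tab 34 [-0.1657 -0.0054] [0.0099 0.0185] 88.0 z 0.1081
top jar 693 [-0.087  -0.2366] [0.0839 0.0819] 44.9 z 0.0593
scene tab 16 [-0.1625 -0.0066] [0.0218 0.0067] 3.3 z 0.107
scene blk 195 [-0.058  -0.0886] [0.0657 0.039 ] 18.7 z 0.0442
scene jar 403 [-0.0884 -0.2376] [0.0822 0.0836] 62.9 z 0.0577
wrist blk 1835 [-0.0592 -0.0879] [0.0584 0.0386] 17.4 z 0.0451
wrist jar 3055 [-0.1055 -0.1424] [0.0678 0.276 ] 15.6 z 0.0582
```

carry_out([
  [0,0,0,0.0067,0.0085,0,0.76],
  [0,0,0,0,0,0.045,0.76],
  [0,0,0,0,0,0.045,0.76],
  [0,0,0,0,0,0.035,0.76],
  [0,0,0,0,0,0.018,0.76],
  [0,0,0,0,0,0,0.76],
  [0,0,0,0,0,0,0.2],
  [0,0,0,0,0,0,0.2],
  [0,0,0,0,0,0,0.2],
  [0,0,0,0,0,0,0.2],
  [0,0,0,0,0,0,0.2],
], newtons=10)

```text
clock: 9.18
tool_pos: [0.5771, -0.0067, 0.0544]
orientation: [3.141, -0.001, 0.4]
contact_force: [-1.4, -0.1, 7.0]
finger_gap: 0.0399
grasp_force: 10.0
```

```bash
python3 look.py
```

```text
t 9.18 unit [-0.0586 -0.0881  0.0144] yaw-unit 0.3153 rp [ 3.141e+00 -1.000e-03] F [-1.4 -0.1  7. ] gap 0.0399 g 10.0
```

carry_out([
  [0,0,0,0,0,-0.03,0.2],
  [0,0,0,0,0,-0.04,0.2],
  [0,0,0,0,0,-0.04,0.2],
  [0,0,0,0,0,0,0.2],
  [0,0,0,0.0144,-0.0423,0,0.2],
  [0,0,0,0.0144,-0.0423,0,0.2],
  [0,0,0,0.0144,-0.0423,0,0.2],
  [0,0,0,0.0144,-0.0423,0,0.2],
  [0,0,0,0.0144,-0.0423,0,0.2],
  [0,0,0,0.0144,-0.0423,0,0.2],
  [0,0,0,0,0,0,0.2],
  [0,0,0,0,0,0,0.2],
  [0,0,0,0,0,0.02,0.2],
  [0,0,0,0,0,0.015,0.2],
  [0,0,0,0,0,0,0.2],
  [0,0,0,0,0,0,0.2],
])

```text
clock: 11.18
tool_pos: [0.5573, 0.2605, 0.1283]
orientation: [-3.142, 0.001, 0.399]
contact_force: [0.3, -0.2, -0.6]
finger_gap: 0.04
grasp_force: 10.0
```

```bash
python3 look.py scene
```

```text
t 11.18 unit [-0.0558  0.1799  0.0883] yaw-unit 0.3152 rp [-3.142e+00  1.000e-03] F [ 0.3 -0.2 -0.6] gap 0.04 g 10.0
scene tab 17 [-0.1617 -0.0063] [0.0172 0.007 ] 3.9 z 0.1072
scene blk 136 [-0.0507  0.1836] [0.0514 0.0436] 15.7 z 0.1187
scene jar 419 [-0.0861 -0.2362] [0.087  0.0824] 7.7 z 0.0575
```

carry_out([
  [0,0,0,0,0,0.002,0.2],
  [0,0,0,0,0,0,0.2],
  [0,0,0,0,0,0,0.6],
  [0,0,0,0,0,0,0.6],
  [0,0,0,0,0,0,0.6],
  [0,0,0,0,0,-0.03,0.6],
  [0,0,0,0,0,-0.04,0.6],
  [0,0,0,0,0,-0.04,0.6],
  [0,0,0.158,0,0,0,0.6],
  [0,0,0.158,0,0,0,0.435],
  [0,0,0,0,0,0,0.435],
])

```text
clock: 12.6
tool_pos: [0.5573, 0.2608, 0.2367]
orientation: [3.141, -0.0, 0.086]
contact_force: [-0.4, 0.5, -0.5]
finger_gap: 0.04
grasp_force: 0.0
```

```bash
python3 look.py top scene wrist
```

```text
t 12.6 unit [-0.0557  0.1801  0.1967] yaw-unit 0.0012 rp [ 3.141 -0.   ] F [-0.4  0.5 -0.5] gap 0.04 g 0.0
top tab 28 [-0.1656 -0.0054] [0.0096 0.0195] 89.3 z 0.1086
top blk 266 [-0.0606  0.1785] [0.0521 0.0373] 17.6 z 0.1181
top jar 683 [-0.0873 -0.2365] [0.0838 0.0838] 59.8 z 0.059
scene tab 17 [-0.1621 -0.0066] [0.0193 0.0068] 4.7 z 0.1072
scene blk 220 [-0.0555  0.1795] [0.0618 0.0399] 15.8 z 0.1164
scene jar 435 [-0.0954 -0.1398] [0.0867 0.2767] 6.5 z 0.0576
wrist tab 35 [-0.156  -0.0091] [0.0065 0.0032] 46.5 z 0.1052
wrist blk 2151 [-0.0563  0.18  ] [0.0585 0.0383] 18.1 z 0.1172
```

carry_out([
  [0,0,0,-0.0121,0.0463,0,0.435],
  [0,0,0,-0.0121,0.0463,0,0.435],
  [0,0,0,-0.0121,0.0463,0,0.435],
  [0,0,0,-0.0121,0.0463,0,0.435],
  [0,0,0,-0.0121,0.0463,0,0.435],
  [0,0,0,-0.0121,0.0463,0,0.435],
  [0,0,0,-0.0121,0.0463,0,0.435],
  [0,0,0,-0.0121,0.0463,0,0.435],
  [0,0,0,-0.0121,0.0463,0,0.435],
  [0,0,0,0,0,0,0.435],
  [0,0,0,0,0,0.05,0.435],
  [0,0,0,0,0,0.05,0.435],
  [0,0,0,0,0,0.04,0.435],
  [0,0,0,0,0,0.03,0.435],
  [0,0,0,0,0,0,0.435],
  [0,0,0,0,0,0,0.435],
])

```text
clock: 14.75
tool_pos: [0.4847, -0.1631, 0.0676]
orientation: [3.141, -0.002, 0.085]
contact_force: [-1.0, 0.1, 0.2]
finger_gap: 0.0403
grasp_force: 0.0
```

```bash
python3 look.py scene
```

```text
t 14.75 unit [-0.1638 -0.2361  0.0276] yaw-unit 0.0009 rp [ 3.141e+00 -2.000e-03] F [-1.   0.1  0.2] gap 0.0403 g 0.0
scene tab 17 [-0.1626 -0.0067] [0.0192 0.007 ] 5.9 z 0.1074
scene blk 216 [-0.0536  0.1796] [0.0656 0.0407] 16.5 z 0.1166
scene jar 439 [-0.0813 -0.1311] [0.297  0.0867] 87.1 z 0.0576
```

carry_out([
  [0,0,0,0.01,0,0,0.435],
  [0,0,0,0.008,0,0,0.435],
  [0,0,0,0.006,0,0,0.435],
  [0,0,0,0.006,0,0,0.435],
  [0,0,0,0.006,0,0,0.435],
  [0,0,0,0.006,0,0,0.435],
  [0,0,0,0.006,0,0,0.435],
  [0,0,0,0.006,0,0,0.435],
  [0,0,0,0.006,0,0,0.435],
  [0,0,0,0.005,0,0,0.435],
  [0,0,0,0.003,0,0,0.435],
  [0,0,0,0,0,0,0.435],
])

```text
clock: 16.3
tool_pos: [0.5519, -0.1579, 0.0666]
orientation: [3.141, -0.001, 0.084]
contact_force: [-1.2, -0.1, 0.4]
finger_gap: 0.0399
grasp_force: 0.0
```

```bash
python3 look.py scene top; sed -i 's/    r("jar",(abs(z-.058)<.005)&(x<-.006)&(x>-.14)&(y<.02)&(y>-.3)/    r("jar",(abs(z-.058)<.005)\&(x<-.008)\&(x>-.14)\&(y<.02)\&(y>-.33)/' look.py
```

```text
t 16.3 unit [-0.0963 -0.2366  0.0266] yaw-unit -0.0005 rp [ 3.141e+00 -1.000e-03] F [-1.2 -0.1  0.4] gap 0.0399 g 0.0
scene tab 18 [-0.1644 -0.0066] [0.02   0.0072] 4.0 z 0.1069
scene blk 221 [-0.0554  0.1798] [0.0617 0.0414] 17.4 z 0.1166
scene jar 447 [-0.0583 -0.1274] [0.0815 0.3017] 5.6 z 0.0576
top tab 31 [-0.1654 -0.0054] [0.0097 0.0193] 89.3 z 0.1088
top blk 318 [-0.0576  0.1791] [0.0592 0.0374] 17.6 z 0.1178
top jar 44 [-0.0284 -0.2021] [0.0127 0.0327] 75.4 z 0.0586
```

carry_out([
  [0,0,0,0.003,0,0,0.435],
  [0,0,0,0.002,0,0,0.435],
  [0,0,0,0,0,0,0.435],
])

```text
clock: 16.77
tool_pos: [0.5531, -0.1578, 0.066]
orientation: [-3.141, 0.007, 0.083]
contact_force: [-7.9, -0.5, 4.4]
finger_gap: 0.0399
grasp_force: 4.8
```

```bash
python3 - <<'E'
import re
t=open('look.py').read()
t=re.sub(r'    r\("jar".*\n','''    m=((abs(z-.058)<.004)&(x<-.006)&(x>-.14)&(y<.1)&(y>-.33)&~br&(h[...,1]<60)&(h[...,2]>90)).astype(np.uint8)
    k,_,st,_=cv2.connectedComponentsWithStats(cv2.morphologyEx(m,cv2.MORPH_OPEN,np.ones((3,3),np.uint8)))[0:4]
    L=_
    for i in range(1,k):
        if st[i,4]>60: r("jar?",L==i)
''',t); open('look.py','w').write(t)
E
python3 look.py scene top
```

```text
t 16.77 unit [-0.0952 -0.2366  0.026 ] yaw-unit -0.0012 rp [-3.141  0.007] F [-7.9 -0.5  4.4] gap 0.0399 g 4.8
scene tab 19 [-0.1638 -0.0066] [0.0213 0.0065] 5.1 z 0.1054
scene blk 225 [-0.0567  0.1791] [0.0618 0.042 ] 14.3 z 0.116
top tab 30 [-0.166  -0.0053] [0.0101 0.0187] 88.9 z 0.1087
top blk 322 [-0.0572  0.1797] [0.0597 0.0373] 17.4 z 0.1181
```

carry_out([
  [0,0,0,-0.015,0,0,0.435],
  [0,0,0,-0.02,0,0,0.435],
  [0,0,0,0,0,-0.05,0.435],
  [0,0,0,0,0,-0.04,0.435],
  [0,0,-0.175,0,0,0,0.435],
  [0,0,-0.175,0,0,0,0.435],
  [0,0,-0.175,0,0,0,0.435],
  [0,0,-0.175,0,0,0,0.435],
  [0,0,-0.175,0,0,0,0.435],
  [0,0,-0.175,0,0,0,0.435],
  [0,0,-0.175,0,0,0,0.435],
  [0,0,-0.175,0,0,0,0.435],
  [0,0,-0.175,0,0,0,0.435],
  [0,0,0,-0.04,0.042,0,0.435],
  [0,0,0,-0.039,0.042,0,0.435],
  [0,0,0,0,0,0,0.435],
  [0,0,0,0,0,0,0.435],
])

```text
clock: 19.0
tool_pos: [0.6116, -0.231, 0.1562]
orientation: [-3.141, -0.001, 1.659]
contact_force: [-0.1, 0.1, 0.2]
finger_gap: 0.04
grasp_force: 0.0
```

```bash
python3 look.py scene top
```

```text
t 19.0 unit [-0.0431 -0.3145  0.1162] yaw-unit 1.5748 rp [-3.141e+00 -1.000e-03] F [-0.1  0.1  0.2] gap 0.04 g 0.0
scene tab 20 [-0.161  -0.0062] [0.0216 0.0072] 2.7 z 0.1073
scene blk 222 [-0.0545  0.1796] [0.0618 0.0403] 18.6 z 0.1169
top tab 33 [-0.1655 -0.0052] [0.0185 0.0102] 3.9 z 0.1082
top blk 317 [-0.0574  0.1793] [0.0588 0.0368] 17.5 z 0.1179
```

carry_out([
  [0,0,0,0,-0.001,0.045,0.435],
  [0,0,0,0,0,0.03,0.435],
  [0,0,0,0,0,0.015,0.435],
  [0,0,0,0,0,0,0.435],
  [0,0,0,0,0,0,0.435],
])

```text
clock: 19.73
tool_pos: [0.6121, -0.2318, 0.0681]
orientation: [3.139, 0.001, 1.659]
contact_force: [0.1, -0.0, -0.5]
finger_gap: 0.0399
grasp_force: 0.0
```

```bash
sed -i 's/k,_,st,_=cv2/k,L,st,_=cv2/; /^    L=_$/d' look.py; python3 look.py scene top
```

```text
t 19.73 unit [-0.0426 -0.3154  0.0281] yaw-unit 1.5747 rp [3.139e+00 1.000e-03] F [ 0.1 -0.  -0.5] gap 0.0399 g 0.0
scene tab 20 [-0.1627 -0.0067] [0.0203 0.0068] 2.1 z 0.1067
scene blk 225 [-0.0563  0.1797] [0.0629 0.0402] 17.8 z 0.1161
scene jar? 217 [-0.0305 -0.2298] [0.0528 0.0858] 23.6 z 0.0577
top tab 33 [-0.1656 -0.0054] [0.01   0.0188] 89.1 z 0.1079
top blk 321 [-0.0575  0.1793] [0.0595 0.0371] 17.7 z 0.118
top jar? 569 [-0.0477 -0.2316] [0.0808 0.0784] 4.8 z 0.0591
```

carry_out([
  [0,0,0,0.015,-0.001,0,0.435],
  [0,0,0,0.01,0,0,0.435],
  [0,0,0,0.006,0,0,0.435],
  [0,0,0,0.006,0,0,0.435],
  [0,0,0,0.008,0,0,0.435],
  [0,0,0,0.01,0,0,0.435],
  [0,0,0,0.01,0,0,0.435],
  [0,0,0,0.01,0,0,0.435],
  [0,0,0,0.01,0,0,0.435],
  [0,0,0,0.008,0,0,0.435],
  [0,0,0,0.004,0,0,0.435],
  [0,0,0,0,0,0,0.435],
])

```text
clock: 21.32
tool_pos: [0.6018, -0.1345, 0.0665]
orientation: [3.141, -0.001, 1.659]
contact_force: [0.4, -0.1, -0.3]
finger_gap: 0.0401
grasp_force: 0.0
```

```bash
python3 look.py scene top
```

```text
t 21.32 unit [-0.0446 -0.2175  0.0265] yaw-unit 1.5749 rp [ 3.141e+00 -1.000e-03] F [ 0.4 -0.1 -0.3] gap 0.0401 g 0.0
scene tab 19 [-0.1617 -0.0064] [0.0219 0.0073] 3.3 z 0.1075
scene blk 223 [-0.055   0.1787] [0.0615 0.0415] 15.8 z 0.1167
scene jar? 83 [-0.0661 -0.1554] [0.0457 0.027 ] 85.0 z 0.0573
scene jar? 91 [-0.0277 -0.1681] [0.056  0.0311] 63.7 z 0.0584
top tab 32 [-0.1656 -0.0056] [0.0102 0.0191] 88.4 z 0.1082
top blk 320 [-0.0577  0.1794] [0.0596 0.0373] 17.8 z 0.1179
top jar? 464 [-0.047  -0.1571] [0.0695 0.079 ] 82.8 z 0.059
```

carry_out([
  [0,0,0,0.006,0.0005,0,0.435],
  [0,0,0,0.009,0,0,0.435],
  [0,0,0,0.01,0,0,0.435],
  [0,0,0,0.01,0,0,0.435],
  [0,0,0,0.01,0,0,0.435],
  [0,0,0,0.01,0,0,0.435],
  [0,0,0,0.01,0,0,0.435],
  [0,0,0,0.01,0,0,0.435],
  [0,0,0,0.01,0,0,0.435],
  [0,0,0,0.01,0,0,0.435],
  [0,0,0,0.01,0,0,0.435],
  [0,0,0,0.01,0,0,0.435],
  [0,0,0,0.006,0,0,0.435],
  [0,0,0,0.004,0,0,0.435],
  [0,0,0,0,0,0,0.435],
])

```text
clock: 23.3
tool_pos: [0.5915, -0.0102, 0.0667]
orientation: [3.141, -0.0, 1.659]
contact_force: [-0.5, -0.4, -0.3]
finger_gap: 0.0402
grasp_force: 0.0
```

```bash
python3 look.py scene top
```

```text
t 23.3 unit [-0.0445 -0.0927  0.0267] yaw-unit 1.5747 rp [ 3.141 -0.   ] F [-0.5 -0.4 -0.3] gap 0.0402 g 0.0
scene tab 17 [-0.1632 -0.0065] [0.0229 0.0068] 2.5 z 0.1083
scene blk 221 [-0.0553  0.1793] [0.059 0.04 ] 17.4 z 0.1161
scene jar? 87 [-0.0698 -0.0281] [0.0612 0.0288] 59.6 z 0.0581
scene jar? 87 [-0.0254 -0.0298] [0.0304 0.0497] 0.4 z 0.0579
top tab 35 [-0.1656 -0.0054] [0.0102 0.0191] 87.5 z 0.1082
top blk 321 [-0.0571  0.1793] [0.0601 0.0369] 17.0 z 0.118
top jar? 358 [-0.0488 -0.0274] [0.0556 0.0755] 88.3 z 0.0588
```

carry_out([
  [0,0,0,0.006,0.0005,0,0.435],
  [0,0,0,0.009,0,0,0.435],
  [0,0,0,0.01,0,0,0.435],
  [0,0,0,0.01,0,0,0.435],
  [0,0,0,0.01,0,0,0.435],
  [0,0,0,0.01,0,0,0.435],
  [0,0,0,0.01,0,0,0.435],
  [0,0,0,0.01,0,0,0.435],
  [0,0,0,0.008,0,0,0.435],
  [0,0,0,0.006,0,0,0.435],
  [0,0,0,0.004,0,0,0.435],
  [0,0,0,0.003,0,0,0.435],
  [0,0,0,0.002,0,0,0.435],
  [0,0,0,0,0,0,0.435],
  [0,0,0,0,0,0,0.435],
])

```text
clock: 25.28
tool_pos: [0.5831, 0.0871, 0.0665]
orientation: [3.142, -0.0, 1.659]
contact_force: [-0.5, -0.7, 0.8]
finger_gap: 0.0398
grasp_force: 0.7
```

```bash
python3 look.py scene top; python3 -c "
from h import *
s=optics.snapshot('wrist'); cv2.imwrite('pics/w2.png',s['img'][:,:,::-1])"
```

```text
t 25.27 unit [-0.0447  0.0049  0.0265] yaw-unit 1.5743 rp [ 3.142 -0.   ] F [-0.5 -0.7  0.8] gap 0.0398 g 0.7
scene blk 219 [-0.0561  0.1795] [0.0636 0.04  ] 16.7 z 0.1164
top blk 318 [-0.0576  0.1791] [0.0593 0.0375] 18.7 z 0.118
```

View pics/w2.png

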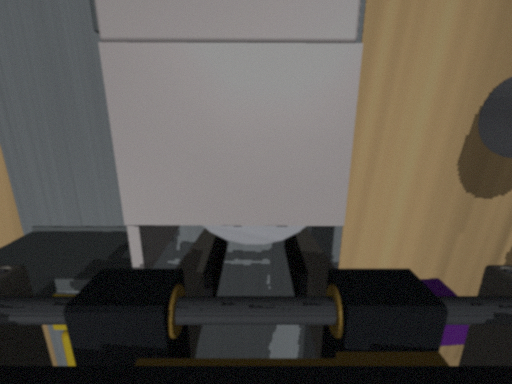

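The wrist view shows the jar's rim under the roof edge at (255,230), between the two fingers, at about y=55 mm. I retreat and go to the tab.

carry_out([
  [0,0,0,-0.015,0,0,0.435],
  [0,0,0,-0.035,0,0,0.435],
  [0,0,0,0,0,-0.05,0.435],
  [0,0,0,0,0,-0.06,0.435],
  [0,0,0,0,0,-0.03,0.5],
  [0,0,0,0.019,-0.06,0,0.6],
  [0,0,0,0.02,-0.06,0,0.6],
  [0,0,0,0,0,0,0.6],
  [0,0,0,0,0,0,0.6],
])

```text
clock: 26.55
tool_pos: [0.467, 0.0644, 0.2073]
orientation: [3.139, 0.0, 1.658]
contact_force: [0.3, 0.0, -0.6]
finger_gap: 0.0554
grasp_force: 0.0
```

```bash
python3 look.py scene top wrist; python3 -c "
from h import *
s=optics.snapshot('top'); cv2.imwrite('pics/t2.png',cv2.resize(s['img'][130:250,100:310,::-1],None,fx=3.5,fy=3.5,interpolation=2))"
```

```text
t 26.55 unit [-0.1622 -0.008   0.1673] yaw-unit 1.5732 rp [3.139 0.   ] F [ 0.3  0.  -0.6] gap 0.0554 g 0.0
scene tab 20 [-0.1629 -0.0063] [0.019  0.0072] 2.1 z 0.1059
scene blk 223 [-0.0555  0.1785] [0.0624 0.0421] 16.3 z 0.1163
top blk 320 [-0.0576  0.1791] [0.059  0.0368] 17.6 z 0.1181
wrist tab 279 [-0.165  -0.0058] [0.0194 0.0099] 1.2 z 0.1078
wrist jar? 639 [-0.047   0.0214] [0.016  0.0613] 88.9 z 0.0583
```

View pics/t2.png

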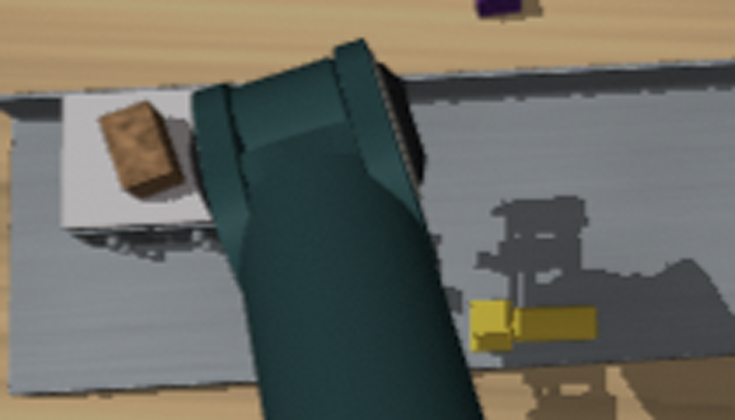

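The top view shows the cork block flat on the unit at (140,148) and the scraper undisturbed at (535,325). The jar is hidden by the arm here, but the wrist camera puts it at y≈56 mm. Next I shut the door.

carry_out([
  [0,0,0,0.002,-0.003,0.03,0.6],
  [0,0,0,0,0,0.03,0.6],
  [0,0,0,0,0,0.03,0.6],
  [0,0,0,0,0,0,0.6],
  [0,0,0,0,0,0,0],
  [0,0,0,0,0,0,0],
  [0,0,0,0,0,0,0],
  [0,0,0,0,0,0,0],
  [0,0,0,0,0,0,0],
  [0,0,0,0,0.014,0,0],
  [0,0,0,0,0.018,0,0],
  [0,0,0,0,0.018,0,0],
  [0,0,0,0,0.018,0,0],
  [0,0,0,0,0.018,0,0],
  [0,0,0,0,0.014,0,0],
  [0,0,0,0,0.006,0,0],
  [0,0,0,0,0.003,0,0],
  [0,0,0,0,0,0,0],
], newtons=15)

```text
clock: 29.0
tool_pos: [0.5718, 0.076, 0.1172]
orientation: [3.141, 0.001, 1.658]
contact_force: [1.1, -1.6, 4.9]
finger_gap: 0.0199
grasp_force: 15.0
```

```bash
python3 look.py
```

```text
t 29.0 unit [-0.0569 -0.0052  0.0772] yaw-unit 1.574 rp [3.141e+00 1.000e-03] F [ 1.1 -1.6  4.9] gap 0.0199 g 15.0
```

Now a few more mm, to the stop.

carry_out([
  [0,0,0,0,0.002,0,0],
  [0,0,0,0,0.002,0,0],
  [0,0,0,0,0.001,0,0],
  [0,0,0,0,0,0,0],
])

```text
clock: 29.5
tool_pos: [0.5733, 0.0762, 0.1171]
orientation: [-3.135, 0.002, 1.659]
contact_force: [-8.3, -1.8, 13.2]
finger_gap: 0.0195
grasp_force: 15.0
```

```bash
python3 look.py
```

```text
t 29.5 unit [-0.0553 -0.0052  0.0771] yaw-unit 1.5743 rp [-3.135e+00  2.000e-03] F [-8.3 -1.8 13.2] gap 0.0195 g 15.0
```

At the stop: the force has risen and x=-55. Next I release, lift and check.

carry_out([
  [0,0,0,0,-0.003,0,0.2],
  [0,0,0,0,0,0,0.5],
  [0,0,0,0,0,0,0.5],
  [0,0,0,0,0,0,0.5],
  [0,0,0,0,0,-0.04,0.5],
  [0,0,0,0,0,-0.04,0.5],
  [0,0,0,0,0,-0.03,0.5],
  [0,0,0,-0.05,-0.03,0,0.5],
  [0,0,0,-0.05,-0.03,0,0.5],
  [0,0,0,0,0,0,0.5],
  [0,0,0,0,0,0,0.5],
])

```text
clock: 30.88
tool_pos: [0.5223, -0.0277, 0.2267]
orientation: [3.141, -0.0, 1.659]
contact_force: [0.5, -0.3, 0.1]
finger_gap: 0.0458
grasp_force: 0.0
```

```bash
python3 look.py scene top wrist; python3 -c "
from h import *
s=optics.snapshot('wrist'); cv2.imwrite('pics/w3.png',s['img'][:,:,::-1])"
```

```text
t 30.88 unit [-0.1149 -0.1044  0.1867] yaw-unit 1.5744 rp [ 3.141 -0.   ] F [ 0.5 -0.3  0.1] gap 0.0458 g 0.0
scene tab 20 [-0.0548 -0.0058] [0.022  0.0091] 0.7 z 0.1047
scene blk 223 [-0.0551  0.179 ] [0.0635 0.0406] 17.7 z 0.1166
top tab 26 [-0.0566 -0.0059] [0.0083 0.0176] 87.2 z 0.1089
top blk 320 [-0.0579  0.1793] [0.0581 0.0374] 18.5 z 0.118
top jar? 100 [-0.0476  0.0238] [0.0522 0.0186] 3.4 z 0.0588
wrist tab 292 [-0.0557 -0.0065] [0.0204 0.0095] 0.2 z 0.108
wrist jar? 1065 [-0.0455  0.0231] [0.0673 0.0196] 0.5 z 0.0583
```

View pics/w3.png

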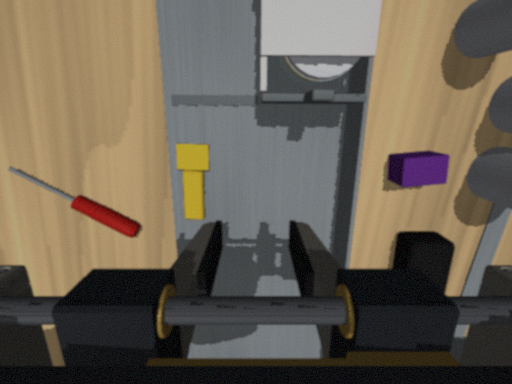

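The view shows the door shut across the bay at (315,97), with its tab at (322,95). The jar's rim is inside the bay at (320,68), and the scraper is in place at (193,180).

```bash
python3 -c "
from station import robot
print(robot.hand_in())"
```

```text
the job is handed in; nothing more can be done
None
```

The jar is in the bay with the door slid shut, the cork block lies flat on top of the unit, and the job is handed in at about 31 s; the hand-in returned no verdict.

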